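# Unlock the sampling valve and hold it at the third click

### The arm

A 6-joint arm with a two-finger parallel gripper is mounted at the origin on the work surface. World frame = base frame: x ahead of the robot, y to its left, z up, the work surface at z = 0. Lengths are in m, angles in rad, forces in N, time in s.
With the tool pointing down it reaches from about 0.3 to 0.775 m from the base axis. Payload 14.6 kg.
Tool frame: the origin (TCP) lies between the finger pads; the fingertips stand 19 mm ahead of it and the grasp point (between the pads) is the TCP; z points along the fingers, y is the direction in which the jaws open and shut (so a half turn about z gives the same grasp; the last joint's range is limited). The gripper opens to 94 mm and grips with 3 to 60 N. Pads are 16 mm wide; open, the fingers measure 119 mm over their backs; the gripper's body (75 mm by 177 mm) begins 78 mm behind the grasp point.
Start: joints at [-1.203, 0.3, 1.521, -0, 1.321, -0.067], TCP at [0.232, -0.499, 0.224] pointing down, gripper open.
Joint ranges: [-3.03, 3.03], [-0.79, 2.21], [0.23, 2.52], [-1.04, 4.18], [0, 3.07], [-2.55, 2.55]. Speed limits (rad/s): [2.22, 2.22, 2.57, 3.14, 3.14, 3.14].

### API

Orientations are given as [roll, pitch, yaw] about the fixed x, y, z axes, in that order (R = Rz(yaw) Ry(pitch) Rx(roll)).
In Python, from station import telemetry, vision, ctrl gives the robot as it stands. The module is installed in compiled form; this text tells all that it offers.
- The arm moves only by the shell command python3 -m creep 'ROWS' [FORCE]. ROWS is JSON, a list of rows, each a list of 3 entries, a list of its own where there are three numbers: the shift along the tool's x, y, z in units of 50 mm (1.0 is 50 mm), then the turn about the tool's z in units of 8 degrees (1.0 is 8 degrees), then the opening, from 0 (shut) to 1 (fully open). In form: [[[tx, ty, tz], twist, gripper], ...]. A call has 1 to 12 rows; each row is the pose to reach, as a shift and turn from the pose commanded when the call began, along the tool's axes at that moment; what a row does not reach only later rows make up. A row lasts 1/10 s, in which the tool goes at most 50 mm and 8.59 degrees, less where a joint would pass 70% of its speed; a pose out of reach is approached as far as the arm can. A call with a gripper value outside its range is refused whole. The fingers move at their own pace and stop on an object; FORCE is the grip in N (left out, the last holds). Time passes only in rows, so rows that repeat a pose let the fingers close. It gives the time, the measured TCP pose, the force and the opening at its end, in the units of the state.
- telemetry.get_obs(): the state, without advancing time (a new reading comes with each control period).
- vision.camera(name): name is "scene" or "top" or "wrist"; returns a dict with "img" (420x560x3 uint8, red, green, blue), "depth" (420x560 float32, m along the optical axis (not along the pixel's ray), 0 where there is no reading), "vertical_fov" (degrees; the focal length in pixels is half the picture's height over the tangent of half this angle, whatever the lens; pixels are square), "cx", "cy" (the principal point, pixels), "extrinsics" (4x4, takes a point from camera to world coordinates); the wrist camera has in their place "hand_eye" (4x4, takes a point from camera to tool coordinates, whose origin is the TCP and whose axes are the flange's). Camera axes: x right, y down, z forward; pixel columns grow to the right and rows downward; lengths in m; the calibration is good to about 2 mm. A picture is of the moment at which its call begins: read the wrist's pose just before it.
- ctrl.hand_in(): hands the job in, once; it reports no verdict.
The state is a dict: "time_s": time; "qpos": joint angles; "joint_vel": joint speeds; "tau": joint torques, N m; "ee_pos": TCP position; "eef_rot": TCP orientation; "force": force on the tool from outside, world axes, zero at the start; "moment": the same for the moment, N m; "grip_width": finger opening in m.
Only numpy, scipy, OpenCV 4.12 (cv2) and the standard library are available. Lean on these libraries where they do the work, as an engineer would, in place of code of your own. Each camera call takes 0.05 s, during which the arm holds its last target.

### The job

Pull the locking pin up out of its sleeve on the sampling valve and stand it in the parking cup, tip down. Then grip the valve's sprung knob, turn it clockwise (seen from above) from its home position to the third click without going past that to the fourth, and finish while still holding it there, because it springs back if let go. Leave the bottle, the beaker and the jar where they are.

Things in the scene. Friction and masses are not known exactly. Their poses are not given: they have to be found in the camera images.
- valve: Fixed rotary sampling valve: aluminium plate 170 x 150 x 8 mm under a round grey body (diameter 104 mm, top 45 mm above the bench) in which the knob turns. Origin: on the knob's axis at bench height; z up; the plate reaches 70 mm to its -x and 100 mm to its +x. White ticks on the body's top mark home (at its -x) and, clockwise from there, stops 1 to 5.
- sleeve_top (a point): Centre of the mouth of the upright steel sleeve that holds the locking pin: 66 mm from the knob's axis along the valve's +x, 45 mm above the bench. Outer diameter 24 mm, bore 13 mm, 37 mm deep.
- prongs (a point): Midway between the tips of the knob's two steel prongs, 78 mm from its axis along the bar's +x and 51 mm above the bench. The prongs (18 mm apart, each 8 x 8 mm) turn with the knob and at home straddle the locking pin. They stick out of the black skirt under the bar (radius 40 mm, 45 to 53 mm above the bench); the prongs' top is 55 mm above the bench.
- grip_point (a point): Grip point in the knob's upright black grip bar, on the turning axis, 80 mm above the bench; its axes turn with the knob and at home are parallel to the valve's. The bar is 46 mm long (x), 14 mm thick (y), 42 mm tall (53 to 95 mm above the bench), pinched on its flat +y and -y sides. The end with the white line (-x) is the pointer.
- knob (a joint): Knob angle, rad: 0 at home, growing clockwise seen from above, to 1.963. Stops (clicks) every 0.393 (22.5 deg); the third is 1.178. A spring drives it home (0.04 N m at home, 0.055 at the third stop); detents add a ripple of +-0.03 N m, resisting most (0.085 in all) a quarter pitch past a stop. They do not hold it: let go, it runs home. With the pin in, it turns under 0.15 rad.
- pin: Loose locking pin, 50 to 100 g, upright in the sleeve between the prongs: steel shaft (diameter 10 mm) with a round aluminium head (diameter 20 mm, 40 mm tall), 140 mm long in all. Origin at the lower tip, z towards the head. At the start its tip is 8 mm and its top 148 mm above the bench; lifted straight up it is clear of sleeve and prongs after 50 mm.
- pin_tip (a point): The pin's lower end (same point as its origin).
- pin_head (a point): Centre of the pin's head, 120 mm above its tip: the point to grip.
- cup_floor (a point): Centre of the parking cup's inner floor, 11 mm above the bench. The cup is a plain straight-sided steel cup fixed to the bench by a square aluminium foot (85 mm), inner diameter 56 mm, outer 64 mm. It stands to the left or the right of the valve; the pin stands or leans in it.
- cup_rim (a point): Centre of the parking cup's open mouth, 102 mm above the bench.
- bottle: Bystander: loose amber bottle with black cap, diameter 60 mm, 130 mm tall, on the other side of the valve from the cup. Origin at the centre of its underside. Leave alone.
- beaker: Bystander: loose white open beaker, diameter 72 mm, 85 mm tall, behind the valve. Origin at the centre of its underside. Leave alone.
- jar: Bystander: loose clear jar with white lid, diameter 64 mm, 70 mm tall, behind the valve. Origin at the centre of its underside. Leave alone.
Things that resemble listed ones, but are neither listed nor needed, are in the scene too. Leave any blue or yellow look-alike of the part that bears cup_floor alone. Leave any blue or orange look-alike of the valve alone.

How it is judged:
By the outcome, as a careful person would: the job done as asked, in the order asked, and still so for the second after the job is handed in, while the arm keeps its last pose, push and grip.
It also fails if it takes over 56 s, if anything falls off the work surface, if the arm or the gripper's body presses on something with over 40 N, if the wrist force passes 120 N, or if a joint passes its speed limit or range.

## Working session

There is one attempt and no reset: what is moved stays moved. The work goes in short steps, Python scripts to look and compute and a shell command to move; the robot and the scene stay as the last step left them, time stands still between calls to the robot, and variables do not carry over. Pictures are saved under pics/ and viewed, and the job is handed in when it is done.

```bash
mkdir -p pics; cat > h.py <<'E'
import numpy as np, cv2
from station import telemetry, vision, ctrl
from scipy.spatial.transform import Rotation as R
def T():
    o=telemetry.get_obs(); M=np.eye(4); M[:3,:3]=R.from_euler('xyz',o['eef_rot']).as_matrix(); M[:3,3]=o['ee_pos']; return M,o
def cam(n,png=None):
    M,o=T(); c=vision.camera(n)
    E=M@np.array(c['hand_eye']) if n=='wrist' else np.array(c['extrinsics'])
    d=c['depth']; f=210/np.tan(np.radians(c['vertical_fov'])/2)
    v,u=np.mgrid[:420,:560]
    P=np.stack([(u-c['cx'])/f*d,(v-c['cy'])/f*d,d],-1)@E[:3,:3].T+E[:3,3]
    P[d==0]=np.nan
    if png: cv2.imwrite('pics/'+png,c['img'][:,:,::-1])
    np.savez(n+'.npz',P=P,img=c['img'],E=E,f=f,cx=c['cx'],cy=c['cy'])
    return c['img'],P,E,f
E
python3 - <<'E'
from h import *
np.set_printoptions(precision=4,suppress=True)
print(T()[1])
cam('top','top1.png');cam('scene','sc1.png')
E
```

```text
{'time_s': 0.0, 'qpos': array([-1.2026,  0.3005,  1.5216, -0.    ,  1.3207, -0.0666]), 'joint_vel': array([ 0.0013, -0.0015,  0.0004, -0.0004,  0.0008,  0.0001]), 'tau': array([  0.0007, -53.1806, -35.2735,   0.0708,   0.0246,  -0.0001]), 'ee_pos': array([ 0.2316, -0.4986,  0.2239]), 'eef_rot': array([-3.1404, -0.0001,  0.4348]), 'force': array([-1.2648,  0.1778,  0.0807]), 'moment': array([-0.0053, -0.0091,  0.0187]), 'grip_width': 0.0937754329669612}
```

View pics/top1.png

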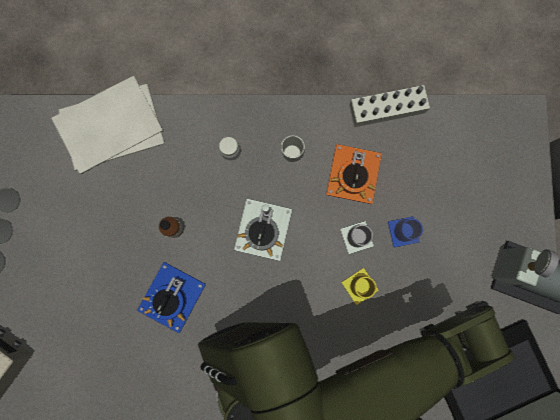

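View pics/sc1.png

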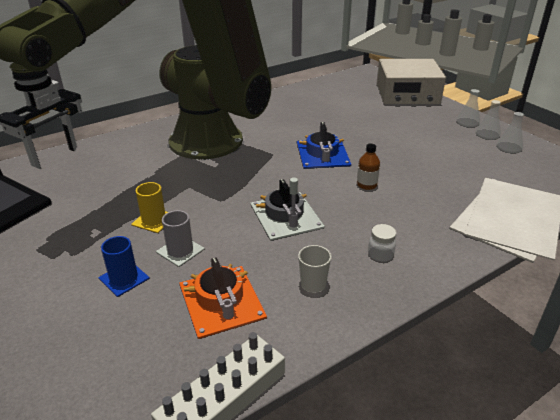

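The top view shows the aluminium valve near (264,230) with its pin at (266,210), and the grey cup at (358,236). The bottle is at (171,227), the jar at (229,148) and the beaker at (293,147). Blue, orange and yellow look-alikes are around them. Next I'll measure positions.

```bash
python3 - <<'E'
import numpy as np,cv2
np.set_printoptions(precision=4,suppress=True)
for n in ('top','scene'):
    d=np.load(n+'.npz');P=d['P'];img=d['img'];print(n,d['f'],d['E'][:3,3])
    if n=='top':
        for uv in [(264,230),(266,210),(358,236),(345,225),(171,227),(229,148),(293,147)]: print(uv,P[uv[1],uv[0]])
    c=cv2.resize(img[180:300,220:400] if n=='top' else img[140:280,130:340],None,fx=3.8,fy=3.8,interpolation=cv2.INTER_CUBIC)
    cv2.imwrite(f'pics/crop_{n}.png',c[:,:,::-1])
    X,Y,Z=P[...,0],P[...,1],P[...,2]
    # use rough centre from top
    if n=='top':
        v0=P[230,264].copy(); c0=P[236,358].copy()
    near=np.hypot(X-v0[0],Y-v0[1])<.11
    for nm,lo,hi in [('pin',.105,.155),('bar',.085,.1),('body',.04,.0565),('plate',.005,.012)]:
        m=near&(Z>lo)&(Z<hi)
        p=P[m]
        if len(p)>3: 
            print(nm,len(p),p.mean(0),p.min(0),p.max(0)); print('   rect',cv2.minAreaRect((p[:,:2]*1000).astype(np.float32)), cv2.minEnclosingCircle((p[:,:2]*1000).astype(np.float32)))
    m=(np.hypot(X-c0[0],Y-c0[1])<.07)&(Z>.095)&(Z<.11); p=P[m]
    print('rim',len(p),p.mean(0),cv2.minEnclosingCircle((p[:,:2]*1000).astype(np.float32)))
E
```

```text
top 467.49375052033065 [ 0.3726 -0.0694  1.4849]
(264, 230) [ 0.4931 -0.0205  0.0755]
(266, 210) [ 0.5444 -0.0287  0.1507]
(358, 236) [ 0.4786 -0.3149  0.0146]
(345, 225) [ 0.5149 -0.2764  0.0004]
(171, 227) [0.5001 0.2532 0.1062]
(229, 148) [0.747  0.0878 0.0759]
(293, 147) [ 0.7691 -0.1116  0.0042]
pin 46 [ 0.5497 -0.0279  0.1442] [ 0.5412 -0.0372  0.1105] [ 0.5593 -0.0188  0.1532]
   rect ((550.2863159179688, -28.268484115600586), (17.623109817504883, 18.01697540283203), 82.74295043945312) ((550.416015625, -27.50050163269043), 9.749236106872559)
bar 71 [ 0.4868 -0.0123  0.0951] [ 0.4645 -0.0213  0.086 ] [ 0.5098 -0.0032  0.0998]
   rect ((487.4010009765625, -12.226151466369629), (13.301202774047852, 46.26731872558594), 76.38760375976562) ((487.45220947265625, -12.014759063720703), 23.14072036743164)
body 723 [ 0.4892 -0.0125  0.05  ] [ 0.4342 -0.0627  0.04  ] [0.5632 0.0394 0.0565]
   rect ((499.64508056640625, -12.87601089477539), (102.99007415771484, 126.68118286132812), 85.10234832763672) ((498.55877685546875, -20.340835571289062), 65.96758270263672)
plate 1133 [ 0.5043 -0.02  
[... 806 characters left out ...]
5716552734), 77.08016204833984) ((512.93505859375, -18.346017837524414), 47.89836883544922)
body 583 [ 0.5071 -0.0256  0.05  ] [ 0.4345 -0.0657  0.0402] [0.5678 0.0404 0.0565]
   rect ((500.721923828125, -20.072967529296875), (112.57626342773438, 113.75881958007812), 37.54065704345703) ((500.40869140625, -16.889829635620117), 67.41697692871094)
plate 1081 [ 0.5328 -0.033   0.0089] [ 0.404  -0.1203  0.005 ] [0.6003 0.0816 0.012 ]
   rect ((508.5263671875, -25.854721069335938), (195.61041259765625, 184.46067810058594), 74.33560943603516) ((494.80914306640625, -21.473108291625977), 108.81448364257812)
rim 217 [ 0.4783 -0.3128  0.1004] ((476.6195983886719, -312.7018737792969), 35.26784896850586)
```

Positions found (x, y in m):

| Item | Position | Check |
|---|---|---|
| Knob axis | (0.4875, -0.0123) | |
| Pin | (0.551, -0.028) | 65.4 mm from the axis, against 66 mm given |
| Valve yaw | about -13.9° | Bar angle agrees at -13.6° |
| Cup | (0.4755, -0.3125) | Rim measured at z = 0.102, as given |

Next I move above the pin, keeping the current yaw.

```bash
python3 -m creep '[[[0.4,-0.24,0],0,1],[[1.2,-0.72,0],0,1],[[2,-1.2,0],0,1],[[2.8,-1.68,0],0,1],[[3.6,-2.16,0],0,1],[[4.4,-2.64,0],0,1],[[5.2,-3.12,0],0,1],[[6,-3.6,0],0,1],[[6.8,-4.08,0],0,1],[[7.6,-4.56,0],0,1],[[8.4,-5.04,0],0,1],[[9,-5.4,0],0,1]]' 20
python3 -m creep '[[[0.5,-0.3,0],0,1],[[0.76,-0.45,0],0,1],[[0.76,-0.45,0],0,1],[[0.76,-0.45,0],0,1],[[0.76,-0.45,0],0,1]]'
python3 - <<'E'
from h import *
np.set_printoptions(precision=4,suppress=True)
M,o=T();print(o['time_s'],o['ee_pos'],o['eef_rot'],o['qpos'],o['force'])
img,P,E,f=cam('wrist','w1.png')
for lo,hi in [(.143,.155),(.085,.1),(.04,.0565)]:
    m=(P[...,2]>lo)&(P[...,2]<hi)&(np.hypot(P[...,0]-.52,P[...,1]+.02)<.11); p=P[m]
    v,u=np.nonzero(m)
    if len(p):print(lo,len(p),p.mean(0),u.mean(),v.mean(),cv2.minAreaRect((p[:,:2]*1000).astype(np.float32)),cv2.minEnclosingCircle((p[:,:2]*1000).astype(np.float32)))
E
```

```text
time_s: 1.3
ee_pos: [0.527, -0.062, 0.2242]
eef_rot: [-3.141, 0.0, 0.436]
force: [0.1, -1.5, 0.2]
grip_width: 0.0942
time_s: 1.8
ee_pos: [0.5506, -0.0291, 0.2245]
eef_rot: [3.141, 0.0, 0.434]
force: [0.2, -0.2, -0.8]
grip_width: 0.094
1.8 [ 0.5506 -0.0291  0.2245] [3.1415 0.0001 0.4335] [-0.1192  0.3029  1.517  -0.0002  1.3218  1.0181] [ 0.2303 -0.2472 -0.8375]
0.143 616 [ 0.5531 -0.0255  0.1473] 275.71590909090907 218.9577922077922 ((552.7927856445312, -25.623703002929688), (19.028146743774414, 19.24600601196289), 19.95011329650879) ((552.4295654296875, -25.756866455078125), 10.096243858337402)
0.085 869 [ 0.491  -0.0105  0.0937] 231.06098964326813 254.4234752589183 ((511.5364685058594, -16.198944091796875), (14.26213550567627, 93.28319549560547), 76.40804290771484) ((512.261474609375, -13.190927505493164), 46.68806838989258)
0.04 6601 [ 0.4985 -0.0085  0.0496] 237.80821087713983 228.56552037570066 ((497.6080322265625, -18.789566040039062), (103.24673461914062, 126.90594482421875), 47.70600509643555) ((501.7215270996094, -13.711216926574707), 65.90166473388672)
```

View pics/w1.png

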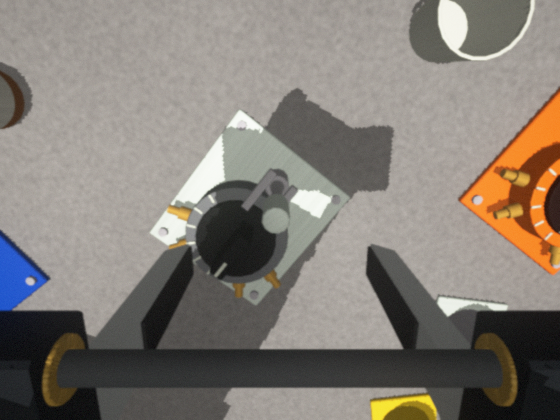

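The wrist view shows the pin head at (276,219), midway between the fingertips at u≈192 and 367. It reads about 2 mm from the top view, which is within calibration. I'll split the difference, descend and grip.

```bash
python3 -m creep '[[[0.05,-0.04,0.3],0,1],[[0.05,-0.04,0.7],0,1],[[0.05,-0.04,1.1],0,1],[[0.05,-0.04,1.5],0,1],[[0.05,-0.04,1.8],0,1],[[0.05,-0.04,1.92],0,1],[[0.05,-0.04,1.92],0,1],[[0.05,-0.04,1.92],0,1]]' 25
python3 -m creep '[[[0,0,0],0,0.1],[[0,0,0],0,0.1],[[0,0,0],0,0.1],[[0,0,0],0,0.1],[[0,0,0],0,0.1],[[0,0,0],0,0.1],[[0,0,0],0,0.1],[[0,0,0],0,0.1]]' 25
```

```text
time_s: 2.65
ee_pos: [0.5527, -0.0255, 0.1293]
eef_rot: [3.141, -0.001, 0.434]
force: [0.0, -0.2, 0.6]
grip_width: 0.0941
time_s: 3.45
ee_pos: [0.5525, -0.0251, 0.1284]
eef_rot: [3.142, 0.0, 0.435]
force: [-0.4, 0.1, 0.2]
grip_width: 0.0332
```

```bash
python3 -m creep '[[[0,0,0],0,0.1],[[0,0,0],0,0.1],[[0,0,0],0,0.1],[[0,0,0],0,0.1]]' 25
```

```text
time_s: 3.85
ee_pos: [0.5525, -0.0251, 0.1284]
eef_rot: [3.142, 0.0, 0.435]
force: [-0.4, 0.0, 0.5]
grip_width: 0.0194
```

It's gripped: the opening is 19.4 mm on a 20 mm head, with no side force. Lifting straight up.

```bash
python3 -m creep '[[[0,0,-0.1],0,0.1],[[0,0,-0.3],0,0.1],[[0,0,-0.5],0,0.1],[[0,0,-0.8],0,0.1],[[0,0,-1.1],0,0.1],[[0,0,-1.5],0,0.1],[[0,0,-1.9],0,0.1],[[0,0,-2.3],0,0.1],[[0,0,-2.6],0,0.1],[[0,0,-2.8],0,0.1],[[0,0,-2.8],0,0.1],[[0,0,-2.8],0,0.1]]'
python3 - <<'E'
from h import *
np.set_printoptions(precision=4,suppress=True)
M,o=T();print(o['ee_pos'],o['force'])
img,P,E,f=cam('scene','sc2.png')
c=cv2.resize(img[100:300,130:340],None,fx=2.8,fy=2.8); cv2.imwrite('pics/sc2c.png',c[:,:,::-1])
img,P,E,f=cam('top','top2.png')
# tool deltas to cup
a=M[:3,:3].T@(np.array([.4755,-.3125,o['ee_pos'][2]])-o['ee_pos']); print(a/.05)
E
```

```text
time_s: 5.05
ee_pos: [0.5523, -0.0251, 0.2681]
eef_rot: [-3.141, 0.0, 0.435]
force: [-0.6, 0.2, -0.6]
grip_width: 0.0197
[ 0.5523 -0.0251  0.2681] [-0.5679  0.2459 -0.5579]
[-3.8146  4.566   0.0003]
```

View pics/sc2c.png

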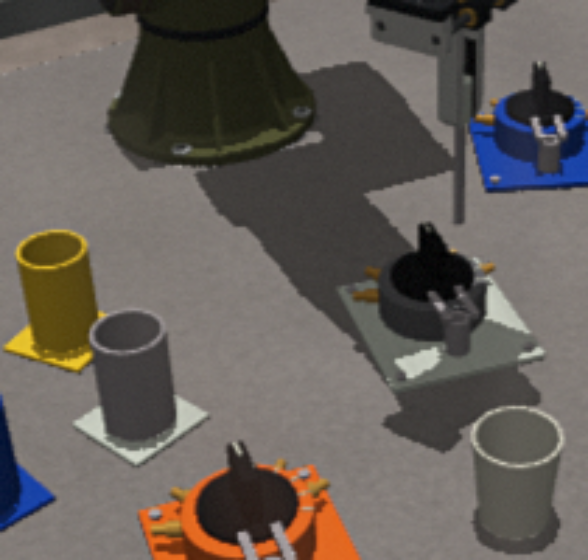

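The pin hangs upright and clear of the sleeve and prongs, with its tip at crop (458,220). Carrying it to the cup.

```bash
python3 -m creep '[[[-0.12,0.15,0],0,0.1],[[-0.4,0.48,0],0,0.1],[[-0.8,0.96,0],0,0.1],[[-1.25,1.5,0],0,0.1],[[-1.7,2.05,0],0,0.1],[[-2.15,2.59,0],0,0.1],[[-2.6,3.13,0],0,0.1],[[-3.05,3.67,0],0,0.1],[[-3.4,4.1,0],0,0.1],[[-3.65,4.4,0],0,0.1],[[-3.77,4.54,0],0,0.1],[[-3.77,4.54,0],0,0.1]]'
python3 - <<'E'
from h import *
np.set_printoptions(precision=4,suppress=True)
M,o=T();print(o['ee_pos'],o['force'],o['grip_width'])
img,P,E,f=cam('wrist','w3.png')
m=(abs(P[...,2]-.102)<.008)&(np.hypot(P[...,0]-.476,P[...,1]+.312)<.05);p=P[m];print(len(p),cv2.minEnclosingCircle((p[:,:2]*1000).astype(np.float32)))
img,P,E,f=cam('scene','sc3.png')
E
```

```text
time_s: 6.35
ee_pos: [0.4766, -0.3112, 0.268]
eef_rot: [-3.141, 0.0, 0.433]
force: [0.9, 0.4, -1.0]
grip_width: 0.0199
[ 0.4766 -0.3112  0.268 ] [ 0.8727  0.4056 -1.0029] 0.01991175388590013
927 ((476.6732482910156, -311.6650390625), 31.98594093322754)
```

View pics/w3.png

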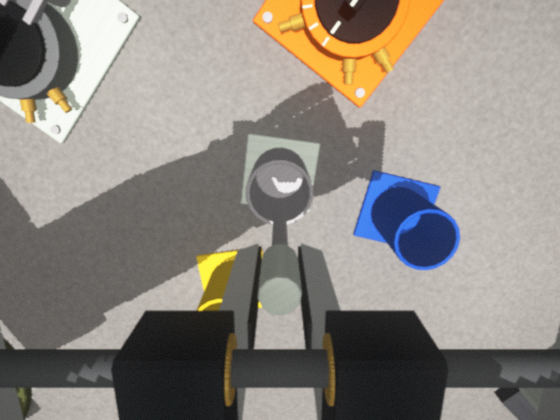

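View pics/sc3.png

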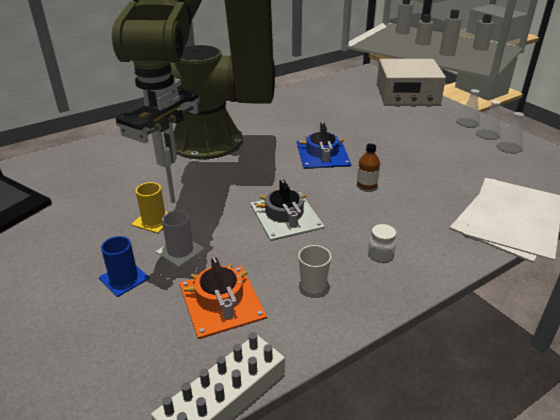

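The wrist camera puts the rim centre at (0.4767, -0.3117), within 1 mm of the TCP, and the cup is at pixel (279,190). Lowering by 135 mm.

```bash
python3 -m creep '[[[0,0,0.2],0,0.1],[[0,0,0.5],0,0.1],[[0,0,0.9],0,0.1],[[0,0,1.3],0,0.1],[[0,0,1.7],0,0.1],[[0,0,2.1],0,0.1],[[0,0,2.4],0,0.1],[[0,0,2.6],0,0.1],[[0,0,2.7],0,0.1],[[0,0,2.7],0,0.1],[[0,0,2.7],0,0.1]]'
```

```text
time_s: 7.55
ee_pos: [0.4774, -0.3104, 0.134]
eef_rot: [3.141, -0.0, 0.435]
force: [-0.3, -0.7, -0.2]
grip_width: 0.0201
```

```bash
python3 -m creep '[[[0,0,0.04],0,0.1],[[0,0,0.04],0,0.1],[[0,0,0.04],0,0.3],[[0,0,0.04],0,0.3],[[0,0,0.04],0,0.5],[[0,0,0.04],0,1],[[0,0,0.04],0,1],[[0,0,0.04],0,1],[[0,0,0.04],0,1],[[0,0,0.04],0,1],[[0,0,0.04],0,1],[[0,0,0.04],0,1]]'
python3 - <<'E'
from h import *
img,P,E,f=cam('scene','sc4.png')
cv2.imwrite('pics/sc4c.png',cv2.resize(img[130:290,70:290],None,fx=3,fy=3)[:,:,::-1])
E
```

```text
time_s: 8.75
ee_pos: [0.4771, -0.3104, 0.1314]
eef_rot: [-3.142, 0.0, 0.435]
force: [-1.3, 0.2, -0.5]
grip_width: 0.0887
```

View pics/sc4c.png

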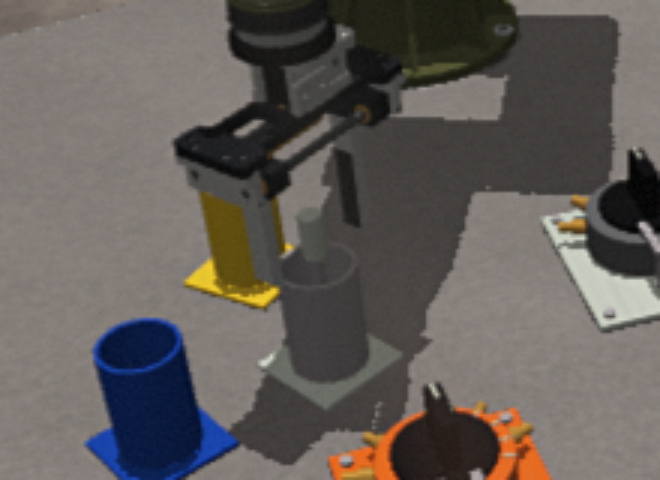

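The pin stands in the cup, with its head at crop (310,230). Raising straight up.

```bash
python3 -m creep '[[[0,0,-0.2],0,1],[[0,0,-0.5],0,1],[[0,0,-0.9],0,1],[[0,0,-1.3],0,1],[[0,0,-1.7],0,1],[[0,0,-2.1],0,1],[[0,0,-2.3],0,1],[[0,0,-2.4],0,1],[[0,0,-2.4],0,1]]'
python3 - <<'E'
from h import *
M,o=T()
a=M[:3,:3].T@(np.array([.4893,-.0097,.251])-o['ee_pos']); print(o['ee_pos'],a/.05)
E
```

```text
time_s: 9.7
ee_pos: [0.4771, -0.3104, 0.2517]
eef_rot: [3.141, -0.0, 0.435]
force: [-1.5, 0.1, 0.2]
grip_width: 0.094
[ 0.47714902 -0.31041478  0.2516711 ] [ 2.75371241 -5.35237478  0.01188425]
```

```bash
python3 -m creep '[[[0.1,-0.2,0],-0.5,1],[[0.35,-0.68,0],-1.5,1],[[0.65,-1.26,0],-2.5,1],[[0.95,-1.85,0],-3.5,1],[[1.25,-2.43,0],-4.5,1],[[1.55,-3.01,0],-5.5,1],[[1.85,-3.6,0],-6.5,1],[[2.15,-4.18,0],-7.5,1],[[2.45,-4.76,0],-8.5,1],[[2.65,-5.15,0],-9.5,1],[[2.75,-5.35,0],-10.5,1],[[2.75,-5.35,0],-11.5,1]]'
python3 -m creep '[[[0,0,0],-1,1],[[0,0,0],-2,1],[[0,0,0],-3,1],[[0,0,0],-4,1],[[0,0,0],-5,1],[[0,0,0],-5.8,1],[[0,0,0],-6.1,1],[[0,0,0],-6.1,1],[[0,0,0],-6.1,1]]'
python3 - <<'E'
from h import *
np.set_printoptions(precision=4,suppress=True)
M,o=T();print(o['time_s'],o['ee_pos'],np.degrees(o['eef_rot']),o['qpos'])
for n in ('wrist','top'):
    img,P,E,f=cam(n,n+'5.png')
    for lo,hi in [(.0885,.1),(.048,.058),(.04,.058)]:
        m=(P[...,2]>lo)&(P[...,2]<hi)&(np.hypot(P[...,0]-.5,P[...,1]+.012)<.11); p=P[m]
        v,u=np.nonzero(m)
        if len(p):print(n,lo,len(p),p.mean(0),u.mean(),v.mean(),cv2.minAreaRect((p[:,:2]*1000).astype(np.float32)))
img,P,E,f=cam('scene','sc5.png')
cv2.imwrite('pics/sc5c.png',cv2.resize(img[130:290,100:340],None,fx=3,fy=3)[:,:,::-1])
E
```

```text
time_s: 10.9
ee_pos: [0.4888, -0.0084, 0.2505]
eef_rot: [-3.14, -0.001, 2.048]
force: [-1.0, -0.3, 0.4]
grip_width: 0.0942
time_s: 11.8
ee_pos: [0.489, -0.0098, 0.2509]
eef_rot: [-3.141, -0.001, 2.891]
force: [1.1, 0.5, -0.1]
grip_width: 0.0943
11.8 [ 0.489  -0.0098  0.2509] [-179.9924   -0.0592  165.6205] [-0.095   0.1431  1.65    0.      1.3495 -1.4149]
wrist 0.0885 756 [ 0.4868 -0.01    0.0945] 279.05555555555554 194.6216931216931 ((487.402099609375, -10.051526069641113), (13.961164474487305, 45.602046966552734), 76.64309692382812)
wrist 0.048 4396 [ 0.4923 -0.0111  0.0529] 279.37215650591446 189.60395814376707 ((506.22210693359375, -15.089282989501953), (78.58867645263672, 117.94771575927734), 74.1087875366211)
wrist 0.04 7417 [ 0.4894 -0.0104  0.0495] 279.3082108669273 185.93528380746932 ((496.4925231933594, -17.914024353027344), (103.21526336669922, 126.95868682861328), 47.974151611328125)
top 0.0885 13 [ 0.4692 -0.0084  0.0949] 259.6923076923077 237.46153846153845 ((468.93023681640625, -8.20548152923584), (12.050037384033203, 7.585901260375977), 74.4417953491211)
top 0.048 131 [ 0.4615 -0.0032  0.0534] 258.587786259542 240.93129770992365 ((460.35888671875, 2.0827369689941406), (72.73043823242188, 32.079833984375), 81.01838684082031)
top 0.04 208 [0.4601 0.0012 0.0503] 257.21153846153845 241.45673076923077 ((461.30694580078125, 4.294166564941406), (78.6563491821289, 34.64899444580078), 77.85258483886719)
```

View pics/wrist5.png

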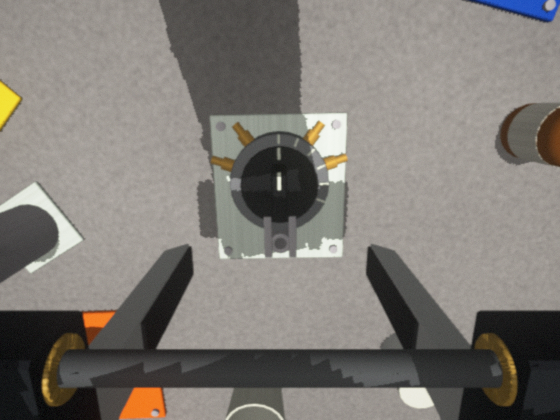

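View pics/sc5c.png

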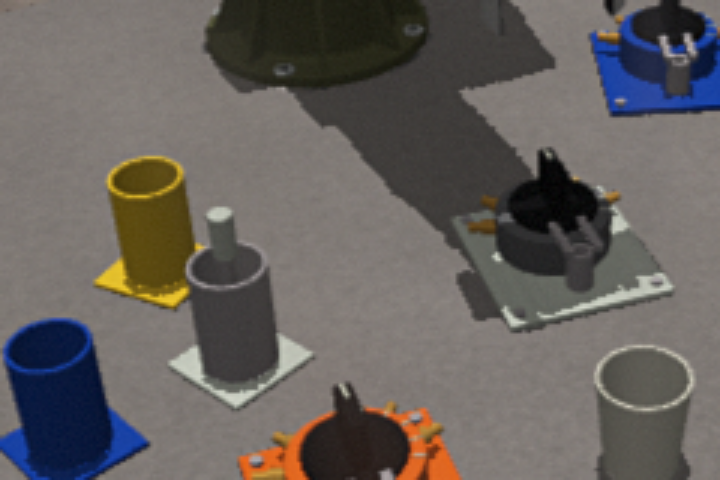

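The pin is standing in the cup. In the wrist view the bar lies between the jaws at (279,190), the pointer is at home, and yaw is within about 1°. Descending on the knob.

```bash
python3 -m creep '[[[0.02,-0.01,0.2],-0.1,1],[[0.02,-0.01,0.6],-0.1,1],[[0.02,-0.01,1.1],-0.1,1],[[0.02,-0.01,1.6],-0.1,1],[[0.02,-0.01,2.1],-0.1,1],[[0.02,-0.01,2.6],-0.1,0.6],[[0.02,-0.01,3],-0.1,0.5],[[0.02,-0.01,3.25],-0.1,0.4],[[0.02,-0.01,3.4],-0.1,0.4],[[0.02,-0.01,3.42],-0.1,0.4],[[0.02,-0.01,3.42],-0.1,0.4],[[0.02,-0.01,3.42],-0.1,0.4]]' 40
python3 -m creep '[[[0,0,0],0,0.05],[[0,0,0],0,0.05],[[0,0,0],0,0.05],[[0,0,0],0,0.05],[[0,0,0],0,0.05],[[0,0,0],0,0.05],[[0,0,0],0,0.05],[[0,0,0],0,0.05]]' 40
python3 - <<'E'
from h import *
o=T()[1];print(o['force'],o['moment'],o['qpos'])
E
```

```text
time_s: 13.15
ee_pos: [0.4885, -0.0101, 0.0812]
eef_rot: [3.141, 0.001, 2.906]
force: [0.5, 0.4, 0.3]
grip_width: 0.0415
time_s: 13.95
ee_pos: [0.4882, -0.01, 0.0806]
eef_rot: [3.141, 0.0, 2.906]
force: [-0.5, 3.6, 4.4]
grip_width: 0.0136
[-0.52932069  3.55307757  4.42994749] [ 0.62513649 -0.12242411 -0.0036222 ] [-9.55915836e-02  3.42274206e-01  1.83473353e+00  2.03339915e-04
  9.64330288e-01 -1.43110896e+00]
```

Gripped at 13.6 mm on the 14 mm bar. Turning clockwise, which is positive twist, by 8.44 units (67.5°).

```bash
python3 -m creep '[[[0,0,0],0.3,0.05],[[0,0,0],0.8,0.05],[[0,0,0],1.3,0.05],[[0,0,0],1.8,0.05],[[0,0,0],2.3,0.05],[[0,0,0],2.8,0.05],[[0,0,0],3.3,0.05],[[0,0,0],3.8,0.05],[[0,0,0],4.3,0.05],[[0,0,0],4.8,0.05],[[0,0,0],5.3,0.05],[[0,0,0],5.6,0.05]]'
python3 - <<'E'
from h import *
o=T()[1];print(o['force'],o['moment'],o['qpos'])
cam('wrist','w6.png')
E
```

```text
time_s: 15.15
ee_pos: [0.4882, -0.01, 0.0806]
eef_rot: [3.141, 0.0, 2.122]
force: [0.5, 3.1, 3.6]
grip_width: 0.0135
[0.45361087 3.10473443 3.59952424] [ 0.67711675 -0.18159967 -0.00165495] [-9.55402942e-02  3.42244506e-01  1.83465263e+00  3.30656009e-04
  9.64223555e-01 -6.46483709e-01]
```

View pics/w6.png

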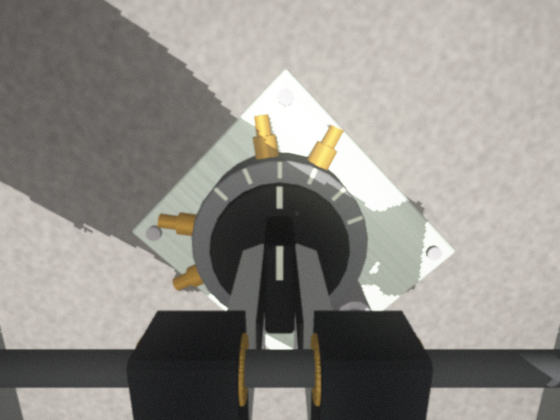

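The wrist view shows the pointer line at u≈280, aligned with tick 2 at (280,170). Home is at (220,194) and tick 1 at (248,177). One more stop to go.

```bash
python3 -m creep '[[[0,0,0],0.3,0.05],[[0,0,0],0.7,0.05],[[0,0,0],1.1,0.05],[[0,0,0],1.5,0.05],[[0,0,0],1.9,0.05],[[0,0,0],2.3,0.05],[[0,0,0],2.6,0.05],[[0,0,0],2.8,0.05],[[0,0,0],2.84,0.05],[[0,0,0],2.84,0.05],[[0,0,0],2.84,0.05]]'
python3 - <<'E'
from h import *
o=T()[1];print(o['force'],o['moment'],o['qpos'],2.906-o['eef_rot'][2])
img,P,E,f=cam('wrist','w7.png')
cv2.imwrite('pics/w7c.png',cv2.resize(img[50:300,150:410],None,fx=2.3,fy=2.3,interpolation=cv2.INTER_CUBIC)[:,:,::-1])
cam('scene','sc7.png')
E
```

```text
time_s: 16.3
ee_pos: [0.4883, -0.01, 0.0806]
eef_rot: [3.141, -0.0, 1.729]
force: [1.9, 4.7, 4.6]
grip_width: 0.0138
[1.86414905 4.67664645 4.56992962] [ 0.91031316 -0.32229451  0.07900326] [-9.55548570e-02  3.42279107e-01  1.83466079e+00  2.93836626e-04
  9.64108520e-01 -2.53864688e-01] 1.177061278843442
```

View pics/w7c.png

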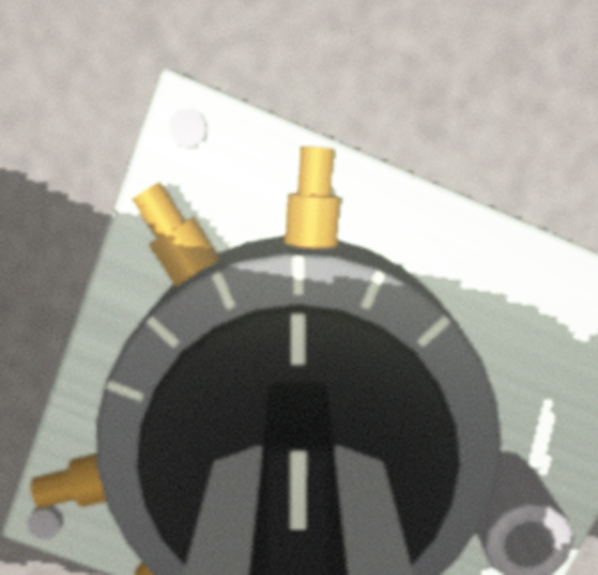

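View pics/sc7.png

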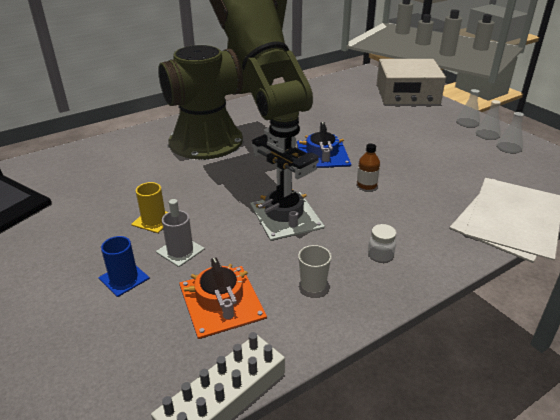

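The pointer line at crop (298,340) sits on the fourth tick from the left, (298,275). The order is home, 1, 2, 3, so this is stop 3. The scene view shows the pin standing in the grey cup at (174,208) and the bystanders where they were. Handing in.

```bash
python3 - <<'E'
from station import ctrl
print(ctrl.hand_in())
E
```

```text
the job is handed in; nothing more can be done
None
```

I pulled the locking pin straight up out of its sleeve and stood it tip down in the grey parking cup. I then gripped the knob and turned it clockwise to the third click, and handed in at about 16.4 s (limit 56 s) while still holding it there.

- **Knob:** the tool had turned 1.177 rad, against 1.178 for the third stop. In the wrist picture the pointer line sits on the third tick after home. The grip was at 40 N with the jaws 13.8 mm apart on the 14 mm bar, and the wrist force was about 7 N.
- **Pin and bystanders:** the last scene picture shows the pin standing in the cup. The bottle, beaker and jar look unmoved; I checked this by eye and did not measure it.
- **Disagreements:** the top and wrist cameras differed by 2–3 mm on the pin's position, which is roughly the calibration error. I steered between the two and the grasp showed no side load. A steady side and vertical force of 3–5 N appeared after I gripped the knob, probably from gripping it slightly off centre.

No check failed. The hand-in itself reports no verdict.

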